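# Clip the price board onto the bakery hanger's ring

### The arm

A 7-joint arm with a two-finger parallel gripper is mounted at the origin on the work surface. World frame = base frame: x ahead of the robot, y to its left, z up, the work surface at z = 0. Lengths are in m, angles in rad, forces in N, time in s.
With the tool pointing down it reaches from about 0.4 to 0.875 m from the base axis. Payload 19.3 kg.
Tool frame: the origin (TCP) lies at the very end of the fingers, on their centre line; the grasp point (between the pads) lies 19 mm behind it; z points along the fingers, y is the line along which they close (so a half turn about z gives the same grasp; the last joint's range is limited). The gripper opens to 85 mm and grips with 20 to 120 N. Pads are 22 mm wide; open, the fingers measure 114 mm over their backs; the gripper's body (76 mm by 85 mm) begins 54 mm behind the grasp point. The pads swing forward as they close: fully open they stand 13 mm farther back than shut.
Start: joints at [-1.225, 0.521, -0.036, 1.599, 0.021, 1.021, -0.113], TCP at [0.252, 0.572, 0.231] pointing down, gripper open.
Joint ranges: [-2.91, 2.91], [-0.3, 2.13], [-1.5, 1.42], [0.17, 2.43], [-1.26, 4.41], [0.16, 1.93], [-2.52, 2.52]. Speed limits (rad/s): [1.89, 1.89, 2.39, 2.39, 3.01, 3.01, 3.01].

### API

Orientations are given as [roll, pitch, yaw] about the fixed x, y, z axes, in that order (R = Rz(yaw) Ry(pitch) Rx(roll)).
In Python, from workcell import bot gives the robot as it stands.
- The arm moves only by the shell command python3 -m crank 'ROWS' [FORCE]. ROWS is a JSON object of lists of equal length, an entry for each row: "travel": the shift along the world's x, y, z in cm, a list of three; "turn": the turn, a rotation vector about the world's x, y, z in degrees, a list of three; "gripper": the closure, from 0 (fully open) to 1 (shut). A call has exactly 5 rows; each row is the pose to reach, as a shift and turn from the pose commanded when the call began; what a row does not reach only later rows make up. A row lasts 1/10 s, in which the tool goes at most 50 mm and 8.59 degrees, less where a joint would pass 70% of its speed; a pose out of reach is approached as far as the arm can. A call with a gripper value outside its range is refused whole. The fingers move at their own pace and stop on an object; FORCE is the grip in N (left out, the last holds). Time passes only in rows, so rows that repeat a pose let the fingers close, or fill a call up. It gives the time, the measured TCP pose, the force, the opening and the grip force at its end, in the units of the state.
- bot.observe(): the state, without advancing time (a new reading comes with each control period).
- bot.grab_frame(name): name is "scene" or "top" or "wrist"; returns a dict with "pixels" (400x640x3 uint8, red, green, blue), "fx", "fy", "cx", "cy" (pixels), "extrinsics" (4x4, takes a point from world to camera coordinates). Camera axes: x right, y down, z forward; pixel columns grow to the right and rows downward; lengths in m; the calibration is good to about 2 mm. The wrist camera is an equidistant fisheye: a pixel r from the principal point sees the ray r / f radians off the axis. A picture is of the moment at which its call begins. There is no depth.
- bot.job_done(): hands the job in; it is judged then, once.
The state is a dict: "clock": time; "qpos": joint angles; "qd": joint speeds; "joint_efforts": joint torques, N m; "position": TCP position; "tool_rot": TCP orientation; "force": force on the tool from outside, world axes, zero at the start; "moment": the same for the moment, N m; "grip_width": finger opening in m; "finger_force": force on a finger pad.
Only numpy, scipy, OpenCV 4.12 (cv2) and the standard library are available. Lean on these libraries where they do the work, as an engineer would, in place of code of your own. Each camera call takes 0.05 s, during which the arm holds its last target. There are 200 camera calls.

### The job

Take the blank price board out of its wooden rest and hang it on the brass ring of the hanger: push the board's snap hook against the ring so that its red sprung gate gives way, let the ring's front bar up into the top of the hook so the gate springs shut below it, and leave the board hanging there by itself. Press gently enough not to bend the hook (at most 20 N against the ring), and leave the bread and the shaker where they are.

Things in the scene. Friction and masses are not known exactly. Their poses are not given: they have to be found in the camera images.
- sign: Blank black price board with a steel snap hook and wooden grip above it, 0.15 to 0.31 kg, kept upright. Origin: middle of its lower edge; z up, y along its width, x through its thickness, to the gate side of the hook (the side to push against the ring). Board 8 mm (x) by 110 (y) by 85 high. Hook: see the points crown and mouth. At the start the board stands in the slot of the rest.
- grip (a point): Centre of the wooden grip on top, 14 mm thick (x) by 26 (y) by 36 tall, 204 mm above the board's lower edge; board's axes. Take it from above, fingers closing along x; the hook begins 22 mm below this point.
- crown (a point): Where the ring's bar centre lies when the board hangs: inside the hook's top, 170 mm above the board's lower edge; board's axes. The hook is a closed upright oval of 8 mm wire in the board's x-z plane, 22 mm wide inside (x -11 to +11 from here), solid back at -x. It may feel at most 20 N from the ring.
- mouth (a point): Where the ring's bar centre should meet the shut gate from outside: x = +21.5, y = 0, z = 137 mm in the board's frame; board's axes. Good from 12 mm below to 4 mm above. The nose, the hook's +x side above the gate, ends 9 mm above this point. Pressed in, the bar is past the nose 14.5 mm in (-x); at 24 mm in the gate meets its stop and force rises steeply.
- gate (a joint): Opening of the hook's red sprung gate (rad): 0 shut, 0.85 fully in. A 6 mm bar, 31 mm long, pivoted at its lower end 25 mm below point mouth. A bar pressed in at the mouth feels about 6 N at first, about 10 N well in. Once the bar is past the nose, lowering the board 10 mm or more lets the bar up over the gate's tip and the gate springs shut below it.
- ring_bar (a point): Middle of the front bar (nearest the robot) of the hanger's flat level brass ring, 210 mm above the table. x: level, away from the robot, into the ring and along its rod (direction to push the hook), y along the bar, z up. Bar 7 mm thick; ring free inside 33 (x) by 38 mm (y).
- ring_arm: The brass ring and its rod, one part; origin and axes as point ring_bar. The rod slides in the post's sleeve: pushed, the ring gives way along +x with about 2.5 N of friction, stays where left, and meets a firm stop after 5 to 80 mm (different every time). Only against the stop will the gate (6 N and more) open. Its post, 16 mm, stands 110 mm or more beyond the bar.
- rest: Fixed dark wooden block, 90 (x) by 150 (y) by 41 mm, slot 11 mm wide along y, its floor 12 mm above the table. Origin: middle of the underside; the board stands in the slot, axes parallel to the block's. Lift the board straight up by more than 30 mm to clear it.
- loaf: Brown loaf, 190 x 96 x 90 mm, loose on the table beyond the rest; not to be moved. Origin: middle of its underside.
- roll: Pale bread roll, 84 mm across and 40 mm high, loose on the table near the robot; not to be moved. Origin: middle of its underside.
- shaker: Aluminium flour shaker, 54 mm across and 91 mm tall, loose on the table at the far side; not to be moved. Origin: middle of its underside.
Things that resemble listed ones, but are neither listed nor needed, are in the scene too. What is shaped like the rest but turquoise is not meant.

How it is judged:
By the outcome, as a careful person would: the job done as asked, in the order asked, and still so for the second after the job is handed in, with the robot touching nothing.
It also fails if it takes over 64 s, if anything falls off the work surface, if the arm or the gripper's body presses on something with over 40 N, if the wrist force passes 120 N, or if a joint passes its speed limit or range.

## Working session

There is one attempt and no reset: what is moved stays moved. The work goes in short steps, Python scripts to look and compute and a shell command to move; the robot and the scene stay as the last step left them, time stands still between calls to the robot, and variables do not carry over. Pictures are saved under pics/ and viewed, at most 10 in all, crops included, and the job is handed in when it is done.

```bash
mkdir -p pics; python3 - <<'E'
from workcell import bot
import cv2,numpy as np,pickle
d={}
for n in("scene","top"):
    f=bot.grab_frame(n);d[n]=f
    cv2.imwrite(f"pics/{n}0.png",cv2.cvtColor(np.asarray(f["pixels"],dtype=np.uint8),cv2.COLOR_RGB2BGR))
    E=np.array(f["extrinsics"]);print(n,f["fx"],f["cx"],f["cy"],-E[:3,:3].T@E[:3,3],E[:3,:3].round(2).tolist())
pickle.dump(d,open("f0.pkl","wb"))
print(bot.observe())
E
```

```text
scene 452.6373169796967 315.3627467819344 196.4376456791906 [1.31277664 0.36520592 1.16444212] [[-0.35, 0.94, -0.01], [0.75, 0.27, -0.6], [-0.56, -0.22, -0.8]]
top 423.6973626256123 320.89800394461486 203.23066338397308 [0.43643014 0.08372622 1.3816876 ] [[0.01, -1.0, -0.0], [-0.99, -0.01, -0.14], [0.14, 0.01, -0.99]]
{'clock': 0.1, 'qpos': array([-1.2251756 ,  0.52197087, -0.03634715,  1.59993612,  0.0211898 ,
        1.02108648, -0.11279052]), 'qd': array([-0.0007473 , -0.00187671, -0.00123047, -0.00094139,  0.00093532,
       -0.00124592, -0.00014438]), 'joint_efforts': array([ 3.53415155e-03, -9.28485632e+01,  1.98373966e+00, -3.70531511e+01,
        1.81144680e-02,  5.21826121e-03, -8.50344077e-05]), 'position': array([0.25236135, 0.57146417, 0.23077813]), 'tool_rot': array([-3.14057754e+00,  5.16902245e-05,  2.72578195e+00]), 'force': array([-1.40589077, -0.42505239,  0.47003758]), 'moment': array([0.02551298, 0.01346144, 0.03539082]), 'finger_force': 0.0, 'grip_width': 0.08559859464949611}
```

View pics/scene0.png

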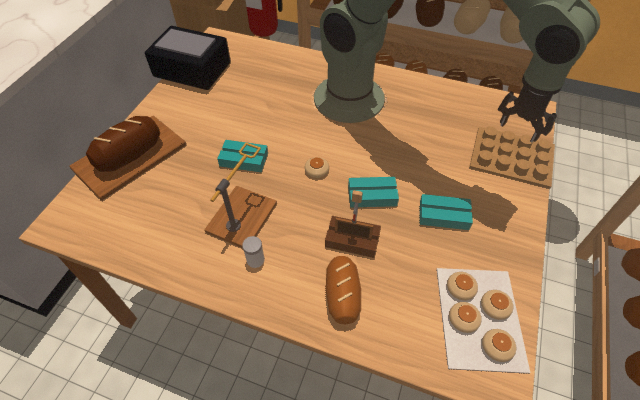

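View pics/top0.png

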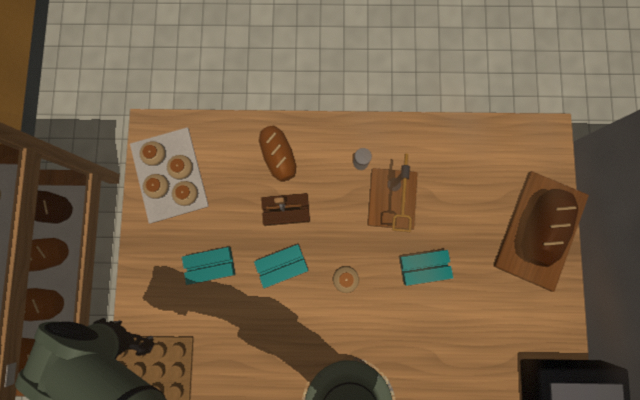

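The top view shows the dark rest with the board at (285,209), the ring at (396,223) and the roll at (346,279). In the scene view, the rest is at (353,237), the ring at (245,152), the loaf at (343,288) and the shaker at (253,252). There are four slotted blocks: three are turquoise, at top (208,265), (282,265) and (427,267), and one is dark wood at (285,209). The dark one holds the board, so it is the one meant. I'll confirm it in an enlarged crop.

```bash
python3 - <<'E'
import cv2,numpy as np
t=cv2.imread("pics/top0.png");s=cv2.imread("pics/scene0.png")
def c(im,x,y):
    return cv2.resize(im[y:y+75,x:x+100],(400,300),interpolation=cv2.INTER_CUBIC)
o=np.vstack([np.hstack([c(t,240,170),c(t,350,160)]),np.hstack([c(s,305,185),c(s,200,135)])])
cv2.imwrite("pics/crop1.png",o)
E
```

```text
(no output)
```

View pics/crop1.png

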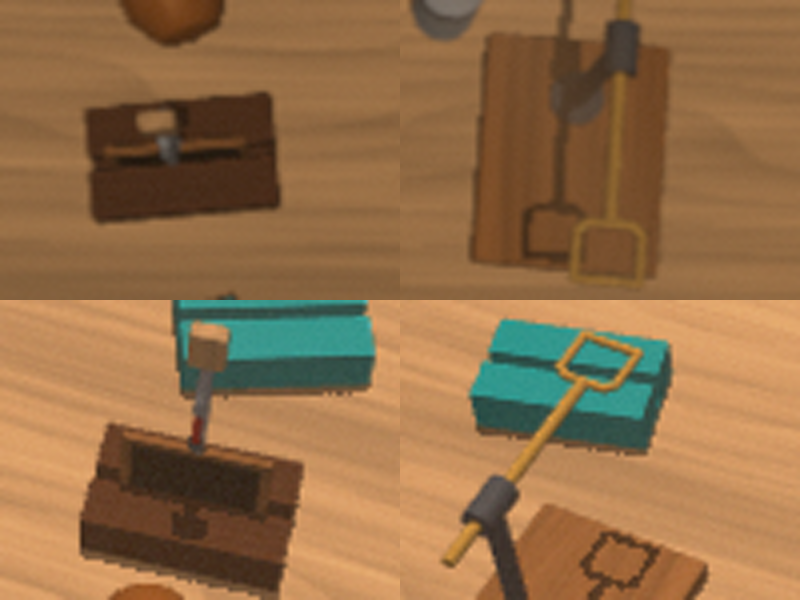

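The crop confirms it: the only dark wooden rest holds the board, with the grip at top about (279,200). The red gate shows from the far side, so the board's +x points away from the robot. The brass ring's front bar runs at top about (393..410, 230). Next I'll measure both.

```bash
cat > h.py <<'E'
import cv2,numpy as np
def ray(f,u,v):
    E=np.array(f["extrinsics"]);R=E[:3,:3]
    return -R.T@E[:3,3], R.T@np.array([(u-f["cx"])/f["fx"],(v-f["cy"])/f["fy"],1.])
def onz(f,u,v,z):
    c,d=ray(f,u,v);return c+d*(z-c[2])/d[2]
def proj(f,p):
    E=np.array(f["extrinsics"]);q=E[:3,:3]@p+E[:3,3];return q[0]/q[2]*f["fx"]+f["cx"],q[1]/q[2]*f["fy"]+f["cy"]
def tri(f,a,g,b):
    c,d=ray(f,*a);e,k=ray(g,*b)
    s=np.linalg.lstsq(np.c_[d,-k],e-c,rcond=None)[0];p,q=c+s[0]*d,e+s[1]*k
    return (p+q)/2,np.linalg.norm(p-q)
E
python3 - <<'E'
import pickle;from h import *
d=pickle.load(open("f0.pkl","rb"));T,S=d["top"],d["scene"]
def hsv(f):return cv2.cvtColor(np.asarray(f["pixels"],np.uint8),cv2.COLOR_RGB2HSV)
def win(m,x0,y0,x1,y1):
    o=np.zeros_like(m);o[y0:y1,x0:x1]=m[y0:y1,x0:x1];return o
t,s=hsv(T),hsv(S)
for n,h,p in(("T grip",t,(279,200)),("T rest",t,(275,215)),("T restfar",t,(300,198)),("T table",t,(320,215)),("T bar",t,(402,230)),("T base",t,(402,222)),("S grip",s,(357,198)),("S gripfront",s,(357,195)),("S ring",s,(247,164)),("S turq",s,(238,165))):print(n,h[p[1],p[0]])
# rest
m=win(((t[...,2]<100)).astype(np.uint8),255,185,316,232)
c=max(cv2.findContours(m,0,1)[0],key=cv2.contourArea);r=cv2.minAreaRect(c);print(r)
B=np.array([onz(T,u,v,.041)[:2] for u,v in cv2.boxPoints(r)]);print(B.round(4),B.mean(0))
for n,h,f,w in(("T",t,T,(385,208,415,236)),("S",s,S,(236,140,264,167))):
    m=win(((h[...,0]>15)&(h[...,0]<26)&(h[...,1]>120)&(h[...,2]>90)).astype(np.uint8),*w)
    v,u=np.nonzero(m);print(n,len(u),u.min(),u.max(),v.min(),v.max())
    print('\n'.join(''.join('.#'[x] for x in row[w[0]:w[2]]) for row in m[w[1]:w[3]]))
for n,h,w in(("T",t,(270,192,292,215)),("S",s,(345,185,370,232))):
    print(n);print('\n'.join(' '.join('%3d,%3d'%(h[y,x,0],h[y,x,2]) for x in range(w[0],w[2],1)) for y in range(w[1],w[1]+16)))
E
```

```text
T grip [ 15 137 154]
T rest [ 11 159  72]
T restfar [ 11 170  72]
T table [ 15 140 153]
T bar [ 16 165 144]
T base [ 14 159 120]
S grip [ 14 126 109]
S gripfront [ 14 133 107]
S ring [ 83 105  78]
S turq [ 17 170 186]
((285.0517272949219, 209.12069702148438), (28.982873916625977, 46.75461196899414), 85.2363510131836)
[[0.6427 0.2846]
 [0.6572 0.1355]
 [0.5644 0.1262]
 [0.5501 0.2738]] [0.60358703 0.2050212 ]
T 179 392 411 208 232
................####..........
................####..........
................###...........
.................###..........
................###...........
................###...........
...........###.#####..........
..........##############......
........#################.....
........####..........####....
........###............####...
........##..............###...
........###.............###...
........###.............###...
........##..............##....
.......###..............###...
.......###..............##....
.......###..............###...
.......###..............##....
.......###..............##....
.......####.#.#.........##....
.......########
[... 6326 characters left out ...]
,105  15,105  14,110  15,110  18,105  85,136  86,155  87,154  87,152  87,155  87,155  87,154  88,152
 14,192  15,195  14,195  14,185  37, 74  82, 89  86,143  15,110  15,112  15,112  13,113  13,111  14,109  15, 99  14,110  13,110  18,102  84,139  86,156  87,151  86,155  86,153  87,151  86,155  86,153
 14,198  14,198  15,196  14,186  33, 76  79, 83  81,124  13,110  14,111  15,111  14,112  14,109  14,107  15,106  14,108  14,112  23, 98  85,148  87,142  85,142  86,139  86,140  86,139  87,131  87,128
 14,201  14,200  14,197  15,189  19, 86  77, 75  53, 79  14,110  14,108  15,110  15,112  14,109  13,106  16,105  13,110  14,108  23, 83  83, 81  82, 77  79, 81  82, 77  81, 78  82, 79  82, 83  80, 81
```

```bash
python3 - <<'E'
import pickle;from h import *
d=pickle.load(open("f0.pkl","rb"));T,S=d["top"],d["scene"]
np.set_printoptions(precision=4,suppress=True)
print("grip",onz(T,278.6,199.9,.234),tri(T,(278.6,199.9),S,(357.0,192.5)))
a,b=onz(T,393,229,.21),onz(T,410,230.6,.21);print("bar ends",a,b,(a+b)/2, "yaw",np.degrees(np.arctan2(-(a-b)[0],(a-b)[1])))
p,q=onz(T,405.5,165,.21),onz(T,401.75,213.75,.21);print("rod",p,q,np.degrees(np.arctan2(*(p-q)[1::-1])))
print("bar",tri(T,(401.6,229.8),S,(252,146.)), proj(S,(a+b)/2))
for n,u,v,z in(("shaker",363,156,.091),("loaf",277,153,.06),("roll",346,279,.03),("post",396,185,.0)):print(n,onz(T,u,v,z))
E
```

```text
grip [0.6045 0.2059 0.234 ] (array([0.6051, 0.2067, 0.2294]), np.float64(0.0006152237357843328))
bar ends [ 0.5308 -0.1104  0.21  ] [ 0.527  -0.1574  0.21  ] [ 0.5289 -0.1339  0.21  ] yaw -4.641516587041591
rod [ 0.7124 -0.1476  0.21  ] [ 0.5736 -0.1352  0.21  ] -5.0974769778591
bar (array([ 0.529 , -0.1344,  0.206 ]), np.float64(0.0011568193731774231)) (np.float64(251.79836928720016), np.float64(145.024212262839))
shaker [ 0.7675 -0.0388  0.091 ]
loaf [0.7818 0.2337 0.06  ]
roll [0.386  0.0089 0.03  ]
post [ 0.6937 -0.1566  0.    ]
```

```bash
python3 -m crank '{"travel":[[0.5,-0.5,4.5],[4,-3.5,7],[7.5,-7,7],[11,-10.5,7],[14.5,-14,7]],"turn":[[0,0,-8],[0,0,-16],[0,0,-24],[0,0,-32],[0,0,-40]],"gripper":[0,0,0,0,0]}' && python3 -m crank '{"travel":[[3,-3.5,0],[6.5,-7,0],[10,-10.5,0],[13.5,-14,0],[17,-17.5,0]],"turn":[[0,0,-5],[0,0,-10],[0,0,-15],[0,0,-20.7],[0,0,-20.7]],"gripper":[0,0,0,0,0]}'
```

```text
clock: 0.6
position: [0.398, 0.4306, 0.3014]
tool_rot: [3.142, -0.0, 2.022]
force: [1.2, 0.6, 0.1]
grip_width: 0.0854
finger_force: 0.0
clock: 1.1
position: [0.568, 0.2557, 0.3011]
tool_rot: [-3.141, 0.0, 1.663]
force: [0.6, 2.0, 0.6]
grip_width: 0.0856
finger_force: 0.0
```

```bash
python3 -m crank '{"travel":[[2,-2.5,0],[3.6,-5,0],[3.6,-5,0],[3.6,-5,0],[3.6,-5,0]],"turn":[[0,0,0],[0,0,0],[0,0,0],[0,0,0],[0,0,0]],"gripper":[0.3,0.3,0.3,0.3,0.3]}' && python3 - <<'E'
from workcell import bot
from h import *
f=bot.grab_frame("wrist");im=cv2.cvtColor(np.asarray(f["pixels"],np.uint8),cv2.COLOR_RGB2BGR)
cv2.imwrite("pics/w1.png",im)
def projw(p):
    E=np.array(f["extrinsics"]);q=E[:3,:3]@p+E[:3,3];th=np.arctan2(np.hypot(q[0],q[1]),q[2]);r=th*f["fx"];k=r/np.hypot(q[0],q[1]);return f["cx"]+k*q[0],f["cy"]+k*q[1]
a=np.radians(5.5);X=np.array([np.cos(a),np.sin(a),0]);Y=np.array([-X[1],X[0],0])
for i,j in((-1,-1),(-1,1),(1,1),(1,-1)):
    p=np.array([.6045,.206,.234])+i*.007*X+j*.013*Y;print(np.round(projw(p)))
E
```

```text
clock: 1.6
position: [0.6025, 0.2082, 0.3011]
tool_rot: [-3.141, -0.0, 1.667]
force: [-0.5, -0.2, 0.4]
grip_width: 0.0597
finger_force: 0.0
[313. 243.]
[313. 209.]
[332. 209.]
[332. 243.]
```

View pics/w1.png

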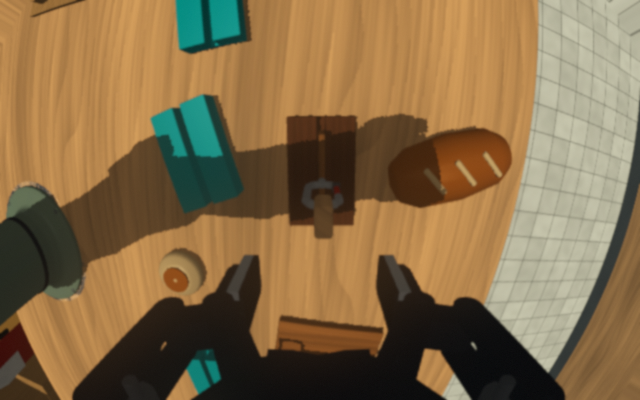

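The wrist view shows the grip at (323,223), which agrees with the measurement. The red gate is at (337,190), on the side away from the robot. I'll descend and grip.

```bash
python3 -m crank '{"travel":[[0.2,-0.2,-4],[0.2,-0.2,-7.5],[0.2,-0.2,-9.5],[0.2,-0.2,-10.1],[0.2,-0.2,-10.1]],"turn":[[0,0,0],[0,0,0],[0,0,0],[0,0,0],[0,0,0]],"gripper":[0.3,0.3,0.3,0.3,0.3]}' && python3 -m crank '{"travel":[[0,0,0],[0,0,0],[0,0,0],[0,0,0],[0,0,0]],"turn":[[0,0,0],[0,0,0],[0,0,0],[0,0,0],[0,0,0]],"gripper":[0.6,0.9,1,1,1]}' 100
```

```text
clock: 2.15
position: [0.6047, 0.2058, 0.2001]
tool_rot: [-3.141, 0.0, 1.667]
force: [-0.6, 0.8, -0.8]
grip_width: 0.0594
finger_force: 0.0
clock: 2.65
position: [0.6056, 0.2054, 0.2014]
tool_rot: [3.14, -0.001, 1.666]
force: [-0.7, -0.2, 7.7]
grip_width: 0.0131
finger_force: 98.3
```

```bash
python3 -m crank '{"travel":[[0,0,1],[0,0,3],[0,0,5],[0,0,6.5],[0,0,6.5]],"turn":[[0,0,0],[0,0,0],[0,0,0],[0,0,0],[0,0,0]],"gripper":[1,1,1,1,1]}' 110 && python3 - <<'E'
from workcell import bot
from h import *
import pickle
d={}
for n in("top","scene"):
    d[n]=bot.grab_frame(n)
pickle.dump(d,open("f1.pkl","wb"))
im=[cv2.cvtColor(np.asarray(d[n]["pixels"],np.uint8),cv2.COLOR_RGB2BGR) for n in d]
for n,p in(("top",im[0]),("scene",im[1])):pass
cv2.imwrite("pics/lift.png",np.hstack([cv2.resize(im[0][150:250,240:340],(400,400)),cv2.resize(im[1][150:270,300:420],(400,400))]))
E
```

```text
clock: 3.15
position: [0.6058, 0.2053, 0.2677]
tool_rot: [3.139, -0.001, 1.666]
force: [-0.1, 0.0, -1.4]
grip_width: 0.0124
finger_force: 107.7
```

View pics/lift.png

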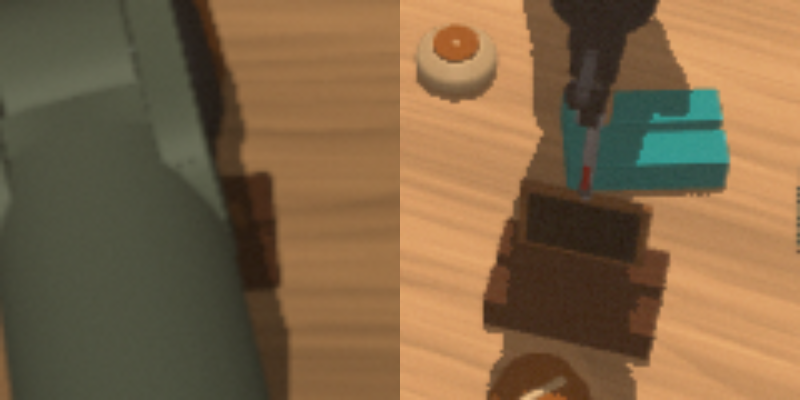

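The board is out of the rest, upright in the fingers, with the red gate at (585,182) facing away from the robot. Next I'll carry it to the front of the ring.

```bash
python3 -m crank '{"travel":[[-2,-2,0],[-5,-5,0],[-7.5,-9,0],[-9.5,-13,0],[-11,-17,0]],"turn":[[0,0,-1],[0,0,-3],[0,0,-5],[0,0,-7],[0,0,-9]],"gripper":[1,1,1,1,1]}' && python3 -m crank '{"travel":[[-1,-4,0],[-1.8,-8,0],[-2.2,-12,0],[-2.2,-15,0],[-2.2,-16.4,0]],"turn":[[0,0,-1.5],[0,0,-1.5],[0,0,-1.5],[0,0,-1.5],[0,0,-1.5]],"gripper":[1,1,1,1,1]}' && python3 -m crank '{"travel":[[0,0,0],[0,0,0],[0,0,0],[0,0,0],[0,0,0]],"turn":[[0,0,0],[0,0,0],[0,0,0],[0,0,0],[0,0,0]],"gripper":[1,1,1,1,1]}' && python3 - <<'E'
from workcell import bot
from h import *
import pickle
d={n:bot.grab_frame(n) for n in("top","scene","wrist")}
pickle.dump(d,open("f2.pkl","wb"))
im=[cv2.cvtColor(np.asarray(d[n]["pixels"],np.uint8),cv2.COLOR_RGB2BGR) for n in d]
cv2.imwrite("pics/pre.png",np.hstack([cv2.resize(im[2],(400,250)),cv2.resize(im[1][90:190,180:340],(400,250),interpolation=cv2.INTER_CUBIC)]))
E
```

```text
clock: 3.75
position: [0.4931, 0.0339, 0.2646]
tool_rot: [-3.14, 0.0, 1.508]
force: [1.7, -0.4, -2.0]
grip_width: 0.0123
finger_force: 108.3
clock: 4.25
position: [0.472, -0.1316, 0.2647]
tool_rot: [-3.141, 0.001, 1.48]
force: [0.6, 1.3, -2.2]
grip_width: 0.0124
finger_force: 108.3
clock: 4.75
position: [0.4731, -0.1282, 0.2652]
tool_rot: [-3.141, -0.0, 1.484]
force: [-0.3, 0.3, -2.3]
grip_width: 0.0127
finger_force: 108.3
```

View pics/pre.png

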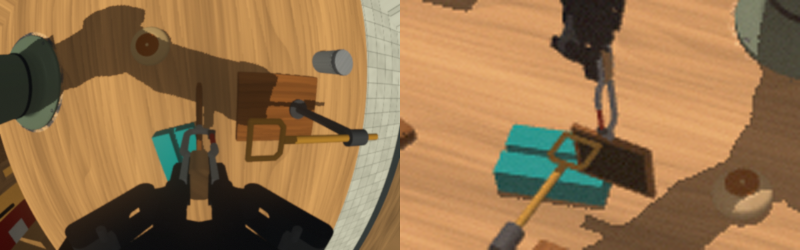

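The wrist view (left) shows the hook at about (200,145), lined up with the ring at (265,140). The scene view (right) shows the board upright and its red gate (600,120) facing the ring at (575,150). I'll check the gate's height numerically.

```bash
python3 - <<'E'
import pickle;from h import *
d=pickle.load(open("f2.pkl","rb"));S=d["scene"];W=d["wrist"]
np.set_printoptions(precision=1,suppress=True)
a=np.radians(-5);X=np.array([np.cos(a),np.sin(a),0]);Y=np.array([-X[1],X[0],0]);O=np.array([.4731,-.1282,.0758])
h=cv2.cvtColor(np.asarray(S["pixels"],np.uint8),cv2.COLOR_RGB2HSV)
def red(h,w):
    m=((h[...,0]<6)|(h[...,0]>172))&(h[...,1]>120)&(h[...,2]>60)
    o=np.zeros_like(m);o[w[1]:w[3],w[0]:w[2]]=m[w[1]:w[3],w[0]:w[2]];v,u=np.nonzero(o);return len(u),u.mean(),v.mean(),v.min(),v.max()
print("S red",red(h,(410-10,110,440,160)) if 0 else red(h,(400,110,445,160)), red(h,(180,90,340,190)))
for n,z in(("gate mid",.1275),("bottom",.112),("top",.143)):print(n,np.array(proj(S,O+.017*X+[0,0,z])))
for y in(-.055,.055):
  for z in(0,.085):print("corner",np.array(proj(S,O+y*Y+.004*X+[0,0,z])))
def projw(f,p):
    E=np.array(f["extrinsics"]);q=E[:3,:3]@p+E[:3,3];r=np.hypot(q[0],q[1]);k=np.arctan2(r,q[2])*f["fx"]/r;return np.array([f["cx"]+k*q[0],f["cy"]+k*q[1]])
b=np.array([.529,-.134,.21]);print("W bar",[projw(W,b+j*.0225*Y) for j in(-1,0,1)],"gate",projw(W,O+.017*X+[0,0,.1275]))
w=cv2.cvtColor(np.asarray(W["pixels"],np.uint8),cv2.COLOR_RGB2HSV);print("W red",red(w,(300,190,360,260)))
m=(w[...,0]>14)&(w[...,0]<26)&(w[...,1]>170);print('\n'.join(''.join('.#'[int(x)] for x in r) for r in m[185:260:2,380:460:2]))
E
```

```text
<stdin>:8: RuntimeWarning: Mean of empty slice.
  ret = ret.dtype.type(ret / rcount)
Traceback (most recent call last):
ValueError: zero-size array to reduction operation minimum which has no identity
```

```bash
python3 - <<'E'
import pickle;from h import *
d=pickle.load(open("f2.pkl","rb"));S=d["scene"];W=d["wrist"]
np.set_printoptions(precision=1,suppress=True)
a=np.radians(-5);X=np.array([np.cos(a),np.sin(a),0]);Y=np.array([-X[1],X[0],0]);O=np.array([.4731,-.1282,.0758])
h=cv2.cvtColor(np.asarray(S["pixels"],np.uint8),cv2.COLOR_RGB2HSV)
def red(h,w):
    m=((h[...,0]<9)|(h[...,0]>170))&(h[...,1]>110)&(h[...,2]>50)
    o=np.zeros_like(m);o[w[1]:w[3],w[0]:w[2]]=m[w[1]:w[3],w[0]:w[2]];v,u=np.nonzero(o);return (len(u),u.mean(),v.mean(),v.min(),v.max()) if len(u) else 0
print("S red",red(h,(250,115,275,150)))
for n,z in(("gate mid",.1275),("bottom",.112),("top",.143)):print(n,np.array(proj(S,O+.017*X+[0,0,z])))
for y in(-.055,.055):
  for z in(0,.085):print("corner",np.array(proj(S,O+y*Y+.004*X+[0,0,z])))
def projw(f,p):
    E=np.array(f["extrinsics"]);q=E[:3,:3]@p+E[:3,3];r=np.hypot(q[0],q[1]);k=np.arctan2(r,q[2])*f["fx"]/r;return np.array([f["cx"]+k*q[0],f["cy"]+k*q[1]])
b=np.array([.529,-.134,.21]);print("W bar",[projw(W,b+j*.0225*Y) for j in(-1,0,1)],"gate",projw(W,O+.017*X+[0,0,.1275]))
w=cv2.cvtColor(np.asarray(W["pixels"],np.uint8),cv2.COLOR_RGB2HSV);print("W red",red(w,(300,190,360,260)))
m=(w[...,0]>14)&(w[...,0]<26)&(w[...,1]>170);print('\n'.join(''.join('.#'[int(x)] for x in r) for r in m[185:260:2,380:460:2]))
E
```

```text
S red (11, np.float64(259.72727272727275), np.float64(137.63636363636363), np.int64(134), np.int64(141))
gate mid [259.  137.9]
bottom [259.6 141.6]
top [258.4 134.2]
corner [250.5 158. ]
corner [247.1 139.5]
corner [280.6 169. ]
corner [278.6 150.6]
W bar [array([397.1, 258. ]), array([400.1, 229.4]), array([402.8, 198.6])] gate [344.1 225.2]
W red (114, np.float64(339.13157894736844), np.float64(220.35087719298247), np.int64(213), np.int64(228))
........................................
........................................
.........#################.####..#......
........############################....
........#############################...
#.......#############################...
........##############################..
........##########.##..#..#############.
........#####.....................#####.
........#####.....................#####.
........#####......................####.
........#####.....................#####.
........#####.....................#####.
........#####.....................#####.
........#####.....................#####.
........#####....................
[... 209 characters left out ...]
###
........####......................######
........####.....................#######
........####.....................####...
........####.....................####...
........###......................####...
.......####......................####...
.......####......................####...
.......####......................###....
.......####.....................####....
.......####....................#####....
.......####...................#####.....
.......####............############.....
.......##########################.......
.......#########################........
.......########################.........
........######.##.......................
........................................
```

The gate is within about 1 mm of its predicted place and level with the bar. I'll now push along the ring's +x.

```bash
Z='0'; python3 -m crank '{"travel":[[0.8,-0.07,0],[1.6,-0.14,0],[2.4,-0.21,0],[2.9,-0.25,0],[3.2,-0.28,0]],"turn":[[0,0,0],[0,0,0],[0,0,0],[0,0,0],[0,0,0]],"gripper":[1,1,1,1,1]}' && python3 -m crank '{"travel":[[0.15,-0.01,0],[0.3,-0.03,0],[0.45,-0.04,0],[0.6,-0.05,0],[0.8,-0.07,0]],"turn":[[0,0,0],[0,0,0],[0,0,0],[0,0,0],[0,0,0]],"gripper":[1,1,1,1,1]}'
```

```text
clock: 5.4
position: [0.5056, -0.1317, 0.2651]
tool_rot: [-3.141, 0.0, 1.483]
force: [-0.2, -0.2, -2.3]
grip_width: 0.0126
finger_force: 108.3
clock: 5.9
position: [0.5128, -0.1323, 0.2653]
tool_rot: [-3.141, -0.0, 1.483]
force: [-2.6, 0.8, -3.1]
grip_width: 0.0124
finger_force: 108.3
```

Contact is at the sliding-friction level of 2.6 N, so I'll keep going.

```bash
for i in 1; do python3 -m crank '{"travel":[[0.15,-0.01,0],[0.3,-0.03,0],[0.45,-0.04,0],[0.6,-0.05,0],[0.8,-0.07,0]],"turn":[[0,0,0],[0,0,0],[0,0,0],[0,0,0],[0,0,0]],"gripper":[1,1,1,1,1]}'; done; python3 -m crank '{"travel":[[0.15,-0.01,0],[0.3,-0.03,0],[0.45,-0.04,0],[0.6,-0.05,0],[0.7,-0.06,0]],"turn":[[0,0,0],[0,0,0],[0,0,0],[0,0,0],[0,0,0]],"gripper":[1,1,1,1,1]}'
```

```text
clock: 6.4
position: [0.5211, -0.133, 0.2653]
tool_rot: [-3.142, -0.0, 1.483]
force: [-1.7, 1.2, -2.0]
grip_width: 0.0128
finger_force: 108.2
clock: 6.9
position: [0.5281, -0.1336, 0.2653]
tool_rot: [-3.142, 0.0, 1.483]
force: [-2.4, 0.5, -1.0]
grip_width: 0.0123
finger_force: 108.2
```

```bash
python3 -m crank '{"travel":[[0.15,-0.01,0],[0.3,-0.03,0],[0.45,-0.04,0],[0.6,-0.05,0],[0.8,-0.07,0]],"turn":[[0,0,0],[0,0,0],[0,0,0],[0,0,0],[0,0,0]],"gripper":[1,1,1,1,1]}'; python3 -m crank '{"travel":[[0.15,-0.01,0],[0.3,-0.03,0],[0.45,-0.04,0],[0.6,-0.05,0],[0.7,-0.06,0]],"turn":[[0,0,0],[0,0,0],[0,0,0],[0,0,0],[0,0,0]],"gripper":[1,1,1,1,1]}'
```

```text
clock: 7.4
position: [0.5361, -0.1343, 0.2653]
tool_rot: [-3.142, -0.0, 1.483]
force: [-2.6, 0.2, -2.7]
grip_width: 0.0128
finger_force: 108.2
clock: 7.9
position: [0.5431, -0.1349, 0.2653]
tool_rot: [-3.142, -0.0, 1.483]
force: [-2.3, 1.0, -2.6]
grip_width: 0.0125
finger_force: 108.2
```

```bash
python3 -m crank '{"travel":[[0.15,-0.01,0],[0.3,-0.03,0],[0.45,-0.04,0],[0.6,-0.05,0],[0.8,-0.07,0]],"turn":[[0,0,0],[0,0,0],[0,0,0],[0,0,0],[0,0,0]],"gripper":[1,1,1,1,1]}'; python3 -m crank '{"travel":[[0.15,-0.01,0],[0.3,-0.03,0],[0.45,-0.04,0],[0.6,-0.05,0],[0.7,-0.06,0]],"turn":[[0,0,0],[0,0,0],[0,0,0],[0,0,0],[0,0,0]],"gripper":[1,1,1,1,1]}'
```

```text
clock: 8.4
position: [0.5512, -0.1356, 0.2653]
tool_rot: [-3.142, -0.0, 1.483]
force: [-3.1, 2.9, -2.2]
grip_width: 0.0123
finger_force: 108.3
clock: 8.9
position: [0.5581, -0.1362, 0.2653]
tool_rot: [-3.142, -0.0, 1.483]
force: [-3.0, 0.8, -2.0]
grip_width: 0.0125
finger_force: 108.3
```

```bash
python3 -m crank '{"travel":[[0.15,-0.01,0],[0.3,-0.03,0],[0.45,-0.04,0],[0.6,-0.05,0],[0.8,-0.07,0]],"turn":[[0,0,0],[0,0,0],[0,0,0],[0,0,0],[0,0,0]],"gripper":[1,1,1,1,1]}'; python3 -m crank '{"travel":[[0.15,-0.01,0],[0.3,-0.03,0],[0.45,-0.04,0],[0.6,-0.05,0],[0.7,-0.06,0]],"turn":[[0,0,0],[0,0,0],[0,0,0],[0,0,0],[0,0,0]],"gripper":[1,1,1,1,1]}'
```

```text
clock: 9.4
position: [0.5653, -0.1369, 0.2651]
tool_rot: [-3.14, -0.0, 1.483]
force: [-8.9, 2.7, -1.7]
grip_width: 0.0127
finger_force: 108.5
clock: 9.9
position: [0.5715, -0.1378, 0.2647]
tool_rot: [-3.138, 0.0, 1.483]
force: [-11.9, 1.9, -0.5]
grip_width: 0.0127
finger_force: 108.5
```

The stop was met at about x=0.56 and the gate is opening. I'll take a small step and then look.

```bash
python3 -m crank '{"travel":[[0.1,-0.01,0],[0.2,-0.02,0],[0.3,-0.03,0],[0.4,-0.04,0],[0.4,-0.04,0]],"turn":[[0,0,0],[0,0,0],[0,0,0],[0,0,0],[0,0,0]],"gripper":[1,1,1,1,1]}'; python3 - <<'E'
from workcell import bot
from h import *
import pickle
d={n:bot.grab_frame(n) for n in("scene","wrist")}
pickle.dump(d,open("f3.pkl","wb"))
im=[cv2.cvtColor(np.asarray(d[n]["pixels"],np.uint8),cv2.COLOR_RGB2BGR) for n in d]
cv2.imwrite("pics/push.png",np.hstack([cv2.resize(im[1][150:300,260:410],(400,400),interpolation=cv2.INTER_CUBIC),cv2.resize(im[0][105:185,200:280],(400,400),interpolation=cv2.INTER_CUBIC)]))
E
```

```text
clock: 10.4
position: [0.5752, -0.1382, 0.2645]
tool_rot: [-3.137, 0.0, 1.482]
force: [-11.8, 1.0, -3.1]
grip_width: 0.0126
finger_force: 108.2
```

View pics/push.png

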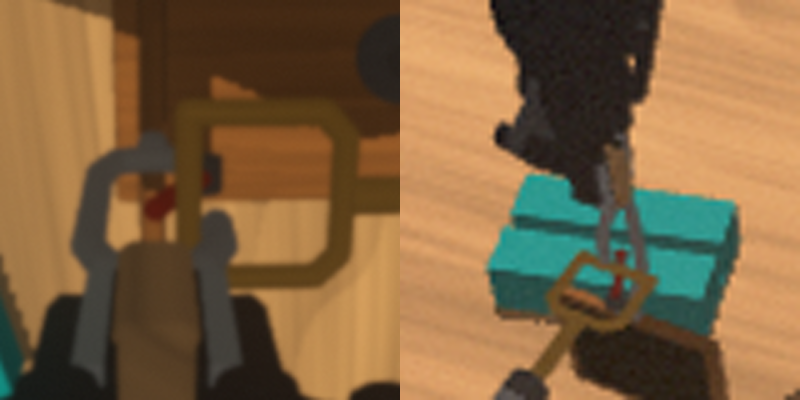

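The gate is pressed in: the red bar tilts from (210,175) to (150,210) in the wrist crop, and the ring bar at (190,190) is just left of the nose (218,235). I'll compute the depth.

```bash
python3 - <<'E'
import pickle;from h import *
np.set_printoptions(precision=4,suppress=True)
d=pickle.load(open("f3.pkl","rb"));W=d["wrist"];W0=pickle.load(open("f2.pkl","rb"))["wrist"]
def hit(f,u,v,z):
    E=np.array(f["extrinsics"]);a,b=u-f["cx"],v-f["cy"];r=np.hypot(a,b);t=r/f["fx"]
    q=np.array([np.sin(t)*a/r,np.sin(t)*b/r,np.cos(t)]);D=E[:3,:3].T@q;c=-E[:3,:3].T@E[:3,3];return c+D*(z-c[2])/D[2]
print("before (expect .529)",hit(W0,400,222,.21))
h=cv2.cvtColor(np.asarray(W["pixels"],np.uint8),cv2.COLOR_RGB2HSV)
for r in(198,205,215,221,228):print(r,' '.join('%d/%d/%d'%tuple(h[r,c]) for c in range(322,342)))
for u in(328,331.2,334):print(u,hit(W,u,221,.21))
E
```

```text
before (expect .529) [ 0.5289 -0.1284  0.21  ]
198 14/172/74 14/175/73 14/178/73 15/178/76 17/185/80 17/185/84 17/190/86 17/191/88 17/185/88 17/185/88 18/188/88 17/187/86 17/187/83 17/190/79 16/181/76 15/184/75 15/184/83 14/189/104 14/187/124 14/188/130
205 15/54/66 14/72/67 16/101/68 16/143/73 17/170/81 17/180/85 17/185/87 17/183/89 17/186/89 17/183/89 17/185/88 18/187/86 17/188/84 17/183/78 16/177/72 14/176/71 13/180/82 14/185/109 14/188/129 14/185/138
215 13/159/104 13/160/115 14/163/111 15/168/100 16/177/91 17/185/87 17/185/87 17/188/88 17/189/89 18/185/88 18/185/88 17/187/86 17/185/84 15/190/79 10/193/74 6/185/69 6/155/61 9/118/52 11/89/46 13/96/48
221 6/199/78 6/204/80 7/207/79 10/201/80 14/190/82 17/188/84 17/183/88 17/186/89 17/184/90 17/183/89 17/186/89 17/182/87 17/181/83 16/170/75 12/146/63 12/118/54 13/105/51 13/103/52 13/109/54 13/123/60
228 5/200/84 8/191/92 10/180/102 13/174/104 15/177/95 17/180/88 18/185/87 17/186/89 18/188/88 18/186/89 17/183/89 17/183/89 17/173/99 16/160/131 16/149/159 16/142/163 16/140/151 15/132/139 15/128/131 15/129/134
328 [ 0.5808 -0.1325  0.21  ]
331.2 [ 0.583  -0.1327  0.21  ]
334 [ 0.5848 -0.1328  0.21  ]
```

```bash
python3 -m crank '{"travel":[[0.1,-0.01,0],[0.2,-0.02,0],[0.3,-0.03,0],[0.4,-0.04,0],[0.45,-0.04,0]],"turn":[[0,0,0],[0,0,0],[0,0,0],[0,0,0],[0,0,0]],"gripper":[1,1,1,1,1]}'; python3 - <<'E'
from workcell import bot
from h import *
import pickle
W=bot.grab_frame("wrist");pickle.dump(W,open("f4.pkl","wb"))
h=cv2.cvtColor(np.asarray(W["pixels"],np.uint8),cv2.COLOR_RGB2HSV)
m=(h[...,0]>14)&(h[...,0]<20)&(h[...,1]>165)
E=np.array(W["extrinsics"])
def hit(f,u,v,z):
    a,b=u-f["cx"],v-f["cy"];r=np.hypot(a,b);t=r/f["fx"]
    q=np.array([np.sin(t)*a/r,np.sin(t)*b/r,np.cos(t)]);D=E[:3,:3].T@q;c=-E[:3,:3].T@E[:3,3];return c+D*(z-c[2])/D[2]
for r in(205,215,221):
    c=np.nonzero(m[r,315:345])[0]+315;print(r,c.min(),c.max(),hit(W,c.mean(),r,.21))
for i in range(3):print(bot.observe()["force"])
E
```

```text
clock: 11.0
position: [0.5795, -0.1386, 0.2643]
tool_rot: [-3.136, 0.0, 1.482]
force: [-14.0, 0.9, -4.2]
grip_width: 0.0126
finger_force: 108.1
205 320 328 [ 0.58325377 -0.12129743  0.21      ]
215 319 328 [ 0.58233571 -0.12826305  0.21      ]
221 320 328 [ 0.58231478 -0.13256346  0.21      ]
[-12.16478169   1.42799859  -6.66555884]
[-12.16478169   1.42799859  -6.66555884]
[-12.16478169   1.42799859  -6.66555884]
```

The bar is about 18 mm in, past the nose, at about 13 N. I'll lower the board so the bar rises over the gate's tip.

```bash
python3 -m crank '{"travel":[[0,0,-0.3],[0,0,-0.6],[0,0,-0.9],[0,0,-1.2],[0,0,-1.4]],"turn":[[0,0,0],[0,0,0],[0,0,0],[0,0,0],[0,0,0]],"gripper":[1,1,1,1,1]}'
```

```text
clock: 11.55
position: [0.5818, -0.1386, 0.2512]
tool_rot: [3.141, 0.0, 1.483]
force: [0.5, 0.1, -2.7]
grip_width: 0.0127
finger_force: 108.9
```

The side force is gone, so the gate has sprung shut below the bar. I'll lower further to the crown.

```bash
python3 -m crank '{"travel":[[0,0,-0.4],[0,0,-0.8],[0,0,-1.2],[0,0,-1.5],[0,0,-1.7]],"turn":[[0,0,0],[0,0,0],[0,0,0],[0,0,0],[0,0,0]],"gripper":[1,1,1,1,1]}'; python3 -m crank '{"travel":[[0,0,-0.05],[0,0,-0.1],[0,0,-0.15],[0,0,-0.2],[0,0,-0.2]],"turn":[[0,0,0],[0,0,0],[0,0,0],[0,0,0],[0,0,0]],"gripper":[1,1,1,1,1]}'; python3 - <<'E'
from workcell import bot
from h import *
d={n:bot.grab_frame(n) for n in("wrist","scene")}
im=[cv2.cvtColor(np.asarray(d[n]["pixels"],np.uint8),cv2.COLOR_RGB2BGR) for n in d]
cv2.imwrite("pics/crown.png",np.hstack([cv2.resize(im[0][150:300,260:410],(400,400),interpolation=cv2.INTER_CUBIC),cv2.resize(im[1][105:185,200:280],(400,400),interpolation=cv2.INTER_CUBIC)]))
E
```

```text
clock: 12.05
position: [0.5815, -0.1383, 0.234]
tool_rot: [-3.141, 0.0, 1.483]
force: [0.6, -0.7, -1.8]
grip_width: 0.0123
finger_force: 108.9
clock: 12.55
position: [0.5815, -0.1383, 0.2323]
tool_rot: [3.142, -0.0, 1.483]
force: [0.3, -0.1, -2.2]
grip_width: 0.0125
finger_force: 108.9
```

View pics/crown.png

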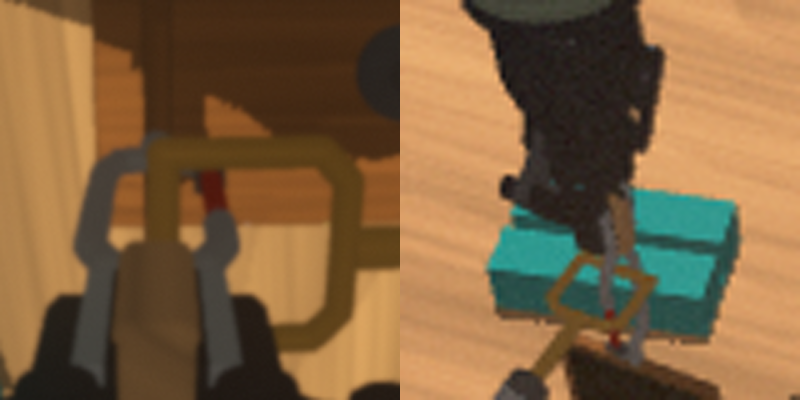

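The bar now sits inside the closed hook. In the wrist crop the bar is at (162,200) between the sides, and the gate at (212,190) is straight and shut. I'll lower in 1 mm steps until the ring takes the weight.

```bash
for i in 1 2; do python3 -m crank '{"travel":[[0,0,-0.03],[0,0,-0.06],[0,0,-0.1],[0,0,-0.1],[0,0,-0.1]],"turn":[[0,0,0],[0,0,0],[0,0,0],[0,0,0],[0,0,0]],"gripper":[1,1,1,1,1]}'|grep -E 'posi|^force'; done
```

```text
position: [0.5815, -0.1383, 0.2312]
force: [0.7, -0.5, -3.5]
position: [0.5815, -0.1383, 0.2303]
force: [-0.8, -0.7, -0.7]
```

```bash
python3 -m crank '{"travel":[[0,0,-0.03],[0,0,-0.06],[0,0,-0.1],[0,0,-0.1],[0,0,-0.1]],"turn":[[0,0,0],[0,0,0],[0,0,0],[0,0,0],[0,0,0]],"gripper":[1,1,1,1,1]}' 30
```

```text
clock: 14.15
position: [0.5818, -0.1384, 0.2297]
tool_rot: [3.141, -0.0, 1.483]
force: [-0.5, -0.0, 5.4]
grip_width: 0.0127
finger_force: 110.2
```

The ring carries the weight (+5 N up), so I'll release gradually.

```bash
python3 -m crank '{"travel":[[0,0,0],[0,0,0],[0,0,0],[0,0,0],[0,0,0]],"turn":[[0,0,0],[0,0,0],[0,0,0],[0,0,0],[0,0,0]],"gripper":[0.84,0.82,0.8,0.75,0.7]}' 20; python3 -m crank '{"travel":[[0,0,0],[0,0,0],[0,0,0],[0,0,0],[0,0,0]],"turn":[[0,0,0],[0,0,0],[0,0,0],[0,0,0],[0,0,0]],"gripper":[0.65,0.6,0.55,0.5,0.5]}'; python3 -m crank '{"travel":[[0,0,0],[0,0,1],[0,0,2.5],[0,0,4.5],[0,0,7]],"turn":[[0,0,0],[0,0,0],[0,0,0],[0,0,0],[0,0,0]],"gripper":[0.5,0.5,0.5,0.5,0.5]}'
```

```text
clock: 14.65
position: [0.5815, -0.1383, 0.2292]
tool_rot: [-3.141, 0.0, 1.483]
force: [0.4, -0.1, -0.3]
grip_width: 0.0254
finger_force: 0.0
clock: 15.15
position: [0.5815, -0.1383, 0.2293]
tool_rot: [-3.142, -0.0, 1.483]
force: [0.3, -0.4, -0.1]
grip_width: 0.043
finger_force: 0.0
clock: 15.65
position: [0.5812, -0.1383, 0.3003]
tool_rot: [-3.141, 0.0, 1.483]
force: [0.7, -0.1, 0.6]
grip_width: 0.0429
finger_force: 0.0
```

```bash
python3 -m crank '{"travel":[[0,0,3],[0,0,6],[-3,0,8],[-6,0,8],[-10,0,8]],"turn":[[0,0,0],[0,0,0],[0,0,0],[0,0,0],[0,0,0]],"gripper":[0.5,0.5,0.5,0.5,0.5]}'; python3 -m crank '{"travel":[[0,0,0],[0,0,0],[0,0,0],[0,0,0],[0,0,0]],"turn":[[0,0,0],[0,0,0],[0,0,0],[0,0,0],[0,0,0]],"gripper":[0.5,0.5,0.5,0.5,0.5]}' >/dev/null; python3 - <<'E'
from workcell import bot
from h import *
d={n:bot.grab_frame(n) for n in("wrist","scene")}
im=[cv2.cvtColor(np.asarray(d[n]["pixels"],np.uint8),cv2.COLOR_RGB2BGR) for n in d]
cv2.imwrite("pics/end.png",np.hstack([cv2.resize(im[0],(400,400)),cv2.resize(im[1][90:190,180:280],(400,400),interpolation=cv2.INTER_CUBIC)]))
E
```

```text
clock: 16.15
position: [0.481, -0.1384, 0.3801]
tool_rot: [3.14, 0.0, 1.483]
force: [0.4, -0.7, 0.7]
grip_width: 0.0429
finger_force: 0.0
```

View pics/end.png

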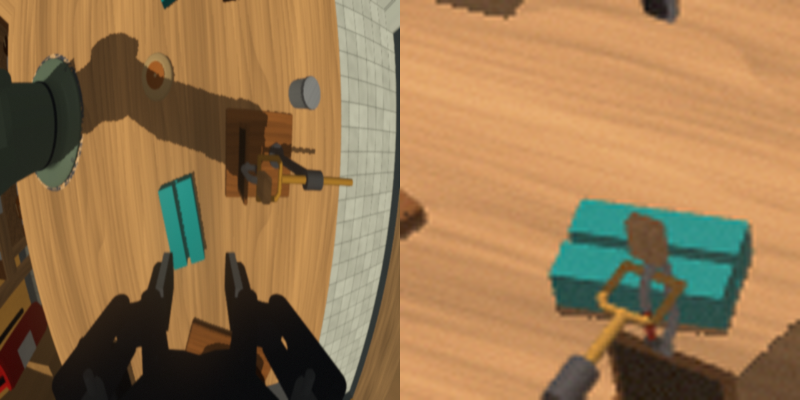

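The board hangs freely on the ring, with its grip at (647,235) and the ring at (640,290) in the scene crop. The gate is shut, the gripper is clear, and the shaker and roll have not moved. I'm handing in.

```bash
python3 -c "
from workcell import bot
print(bot.job_done())"
```

```text
the job is handed in; nothing more can be done
None
```

The board hangs by itself on the brass ring with the gate shut below the bar; the highest push force I read was about 14 N, the bread and shaker were left alone, and the job was handed in at about 17 s.

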